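Set the length stop of the cutting jig

ROBOT

A 6-joint arm with a two-finger parallel gripper is mounted at the origin on a cart in front of the work surface, level with it; the furniture and walls round the work are solid. World frame = base frame: x ahead of the robot, y to its left, z up, the work surface at z = 0. Lengths are in m, angles in degrees, forces in N, time in s.
With the tool pointing down it reaches from about 0.35 to 0.975 m from the base axis. Payload 17.4 kg.
Tool frame: the origin (TCP) lies at the very end of the fingers, on their centre line; the grasp point (between the pads) lies 19 mm behind it; z points along the fingers, y is the line along which they close (so a half turn about z gives the same grasp; the last joint's range is limited). The gripper opens to 85 mm and grips with 20 to 120 N. Pads are 22 mm wide; open, the fingers measure 114 mm over their backs; the gripper's body (76 mm by 85 mm) begins 54 mm behind the grasp point. The pads swing forward as they close: fully open they stand 13 mm farther back than shut.
Start: joints at [62.75, 6.646, 82.598, -0, 90.757, -2.166], TCP at [0.286, 0.611, 0.231] pointing down, gripper open.
Joint ranges: [-162.19, 162.19], [-47.58, 125.68], [4.15, 143.07], [-65.23, 245.23], [0.69, 171.88], [-170.13, 170.13]. Speed limits (degrees/s): [108.29, 108.29, 127.2, 180, 180, 180].

INTERFACE

Orientations are given as a 3x3 rotation matrix whose columns are the frame's x, y, z axes.
In Python, from workcell import get_state, snapshot, close_job, masks_of gives the robot as it stands. The module is installed in compiled form; this text tells all that it offers.
- The arm moves only by the tool servo_tool, never from a script. Its argument "motion" is a list of rows, each an object with "delta_pos": the shift along the tool's x, y, z in mm, a list of three; "roll": the turn about the tool's z in rad. A call has 1 to 8 rows; each row shifts and turns the commanded pose from where the row before left it, along the tool's axes as they then stand; what a row does not reach is not made up. A row lasts 1/10 s, in which the tool goes at most 50 mm and 8.59 degrees, less where a joint would pass 70% of its speed; a pose out of reach is approached as far as the arm can. A call with a gripper value outside its range is refused whole. "gripper" is the opening in per cent of the stroke, from 0 (shut) to 100 (fully open), set as the call begins (left out, the last holds). The fingers move at their own pace and stop on an object; "grip_force" is the grip in N (left out, the last holds). Time passes only in rows, so rows that do not move let the fingers close. It gives the time, the measured TCP pose, the force, the opening and the grip force at its end, in the units of the state.
- get_state(): the state, without advancing time (a new reading comes with each control period).
- snapshot(name): name is "side" or "top"; returns a dict with "img" (480x640x3 uint8, blue, green, red), "depth" (480x640 float32, m along the optical axis (not along the pixel's ray), 0 where there is no reading), "fx", "fy", "cx", "cy" (pixels), "origin" and "rotation" of the camera in the world. Camera axes: x right, y up, looking along -z (the intrinsics and any distortion apply to the point x, -y, -z); pixel columns grow to the right and rows downward; lengths in m; the calibration is good to about 2 mm. A picture is of the moment at which its call begins.
- close_job(): hands the job in; it is judged then, once.
Trained networks look in a picture, given as the dict that the camera call returned (one of the last four; its "shot" number tells which), for a name from the list of things; names that differ only in an ending like _2 or _b are one class to them, and where a whole thing is asked for, a point or a joint stands for the part that bears it (a point fixed in the world has none). Each returns a list of dicts, best first, with "score" (0 to 1); they miss things now and then, are a little off and sometimes report something else, mostly with a low value. They report only what shows in the picture. A call takes as long as a camera call.
- masks_of(target, picture): "pixels" (480x640 bool, what is visible of it) and "extent" ([left, top, right, bottom] in pixels, round what is visible of it).
The state is a dict: "clock": time; "joints": joint angles; "joint_vel": joint speeds; "joint_efforts": joint torques, N m; "tcp_pos": TCP position; "orientation": TCP orientation; "contact_force": force on the tool from outside, world axes, zero at the start; "ft_torque": the same for the moment, N m; "gripper_width": finger opening in m; "finger_force": force on a finger pad.
Only numpy, scipy, OpenCV 4.12 (cv2) and the standard library are available. Lean on these libraries where they do the work, as an engineer would, in place of code of your own. Each camera call takes 0.05 s, during which the arm holds its last target. There are 200 camera calls.

TASK

Set the length stop on the notched rail for the wooden strip that lies in the jig, between the end block and the stop. Pull the stop's plunger knob up, slide the stop to the notch that brings it closest to the strip's free end without pushing into it, and let the plunger down so that its pin drops fully into that notch. Leave both strips where they are.

Things in the scene. Friction and masses are not known exactly. Their poses are not given: they have to be found in the camera images.
- knob (a point): Centre of the stop's black plunger knob, 30 mm across, 26 high, 89 mm above the worktop with the pin down. Under it: a collar 20 mm wide up to 74 mm, the stop's top plate at 60 mm. Pulled up (spring, 5 to 9 N) by 15 mm the pin is free, 21 is good, 28 the limit; let go, it springs down. Axes: z up, y along the rail from the stop's start to the end block, x square to it, away from the strips.
- stop (a joint): Slide of the stop (steel saddle, finger over the strip's lane) along the knob's +y on the fixed 40 x 290 mm aluminium rail, in m, 0 at the start. Notches at 0, 0.050, 0.100, 0.150, mouths 24 mm wide: a pin let down within 8 mm of the middle is drawn in and locked, 1 mm play. Free, it slides with 1 N. Finger's face: 25 mm ahead of the knob's axis, 200 mm from the end block at 0.
- strip_long: Loose bare wood strip 142 x 26 x 20 mm (long, wide, high). Origin: underside, middle of one end; it runs from there along its own -y. One of the two strips lies in the jig, origin end at the end block (at -36 mm on the knob's x); the other lies beside the jig, parallel (at -90 mm). If this one is in the jig, the right notch is 0.050: it leaves about 7 mm between strip and stop.
- strip_short: Like strip_long, but 92 mm long. If this one is in the jig, the right notch is 0.100: it leaves about 7 mm between strip and stop.

How it is judged (in metres and radians):
At the end, for the whole second after the job is handed in: The stop is at rest in the notch that belongs to the strip in the jig (0.050 for the long strip, 0.100 for the short one, within 7 mm), the plunger is down (knob centre less than 94 mm above the worktop), and each strip is within 15 mm of where it was at the start (height (world z) of knob below 0.094 m and velocity of joint stop between -0.01 and 0.01 m/s and distance of each of strip_long, strip_short from where it was at the start of the episode below 0.015 m and ((x of strip_long in the frame of knob above -0.06 m and value of joint stop between 0.043 and 0.057 m) or (x of strip_short in the frame of knob above -0.06 m and value of joint stop between 0.093 and 0.107 m))); the robot touches nothing.
It fails at once if a strip is pushed more than 30 mm from its place (distance of any of strip_long, strip_short from where it was at the start of the episode above 0.03 m).
It also fails if it takes over 32 s, if anything falls off the work surface, if the arm or the gripper's body presses on something with over 40 N, if the wrist force passes 120 N, or if a joint passes its speed limit or range.

## Working session

There is one attempt and no reset: what is moved stays moved. The work goes in short steps, Python scripts to look and compute and a tool call to move; the robot and the scene stay as the last step left them, time stands still between calls to the robot, and variables do not carry over. Pictures are saved under pics/ and viewed, at most 10 in all, crops included, and the job is handed in when it is done.

Besides the shell and the picture viewer there is one more tool, called after "Call:" as name(argument=value, ...) on one line, values as JSON. servo_tool: Moves the arm, as the interface text tells. Its arguments: {"type":"object","properties":{"motion":{"type":"array"},"gripper":{"type":"number"},"grip_force":{"type":"number"}},"required":["motion"]}

```bash
mkdir -p pics
cat > h.py <<'E'
import numpy as np, cv2
from workcell import *
def pts(p,m):
    v,u=np.nonzero(m&(p["depth"]>0)); d=p["depth"][v,u]
    c=np.stack([(u-p["cx"])/p["fx"]*d,-(v-p["cy"])/p["fy"]*d,-d],1)
    return c@np.array(p["rotation"]).T+np.array(p["origin"])
E
python3 - <<'E'
from h import *
s=get_state();print(s["tcp_pos"],s["orientation"],s["gripper_width"],s["clock"])
ims=[]
for n in("top","side"):
    p=snapshot(n);ims.append(p["img"]);print(n,np.round(p["origin"],3).tolist())
    for t in("knob","strip_long","strip_short"):
        for r in masks_of(t,p)[:3]:
            q=pts(p,r["pixels"]); 
            if len(q)==0: print(t,r["score"],r["extent"]);continue
            z=np.percentile(q[:,2],98); tp=q[np.abs(q[:,2]-z)<.004]
            rect=cv2.minAreaRect(tp[:,:2].astype(np.float32)*1000)
            print(t,round(r["score"],2),list(map(int,r["extent"])),"n",len(q),"top z",z.round(4),"mean",tp.mean(0).round(4),"rect",np.round(rect[0],1),np.round(rect[1],1),round(rect[2],1))
cv2.imwrite("pics/a.png",cv2.resize(np.vstack(ims),(600,600*960//640))[:, :] if 0 else cv2.resize(np.hstack(ims),(800,300)))
E
```

```text
[0.28608164 0.61116429 0.23055838] [[-9.05676479e-01  4.23969138e-01 -5.34877461e-04]
 [ 4.23969474e-01  9.05675871e-01 -1.04980847e-03]
 [ 3.93392181e-05 -1.17755855e-03 -9.99999306e-01]] 0.08557663159416684 0.0
top [0.463, 0.317, 0.943]
knob 0.48 [395, 232, 409, 245] n 201 top z 0.1053 mean [0.5455 0.1565 0.1029] rect [546.3 156.3] [25.6 25. ] 38.6
strip_long 0.82 [289, 241, 358, 261] n 889 top z 0.024 mean [0.5354 0.315  0.0216] rect [535.2 313.1] [140.6  25.8] 80.4
strip_short 0.82 [283, 262, 329, 279] n 498 top z 0.0241 mean [0.4852 0.344  0.0217] rect [486.1 346. ] [90.1 25.3] 80.5
side [0.779, -0.315, 0.588]
strip_long 0.69 [284, 248, 323, 287] n 346 top z 0.0445 mean [0.5488 0.2849 0.045 ] rect [548.6 283.9] [24.7  2.2] 81.2
strip_short 0.74 [270, 241, 305, 282] n 706 top z 0.0223 mean [0.4886 0.3447 0.0204] rect [488.  345.8] [92.5 28.2] 81.0
```

View pics/a.png

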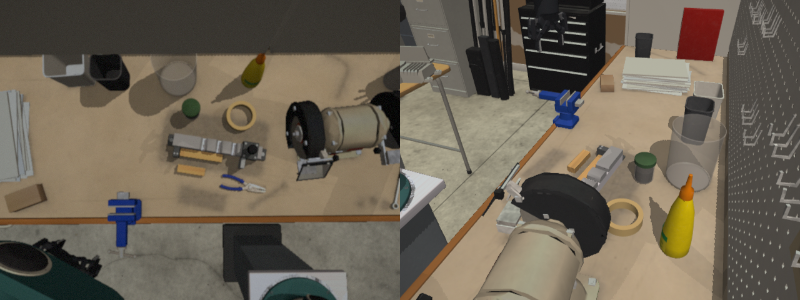

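Run:
```python
from h import *
p=snapshot("top");im=p["img"]
cv2.imwrite("pics/b.png",cv2.resize(im[190:310,250:410],(800,600),interpolation=cv2.INTER_CUBIC))
m=np.zeros((480,640),bool);m[100:340,250:600]=1
q=pts(p,m);y=np.array([.167,.986]);y/=np.linalg.norm(y);x=np.array([y[1],-y[0]])
r=(q[:,:2]-[.5459,.1565])
a=np.stack([r@x,r@y],1)*1000
# height map, 15mm cells
print("rows x +105..-105, cols y -150..150")
for X in range(105,-120,-15):
    print(X,[int(1000*q[(abs(a[:,0]-X)<7.5)&(abs(a[:,1]-Y)<7.5),2].max(initial=0)) for Y in range(-150,151,15)])
# strip extents in knob frame
for t in("strip_long","strip_short"):
    k=pts(p,masks_of(t,p)[0]["pixels"])[:,:2]-[.5459,.1565]; print(t,np.percentile(k@x,[2,98]),np.percentile(k@y,[2,98]))
g=masks_of("knob",p)[0];k=pts(p,g["pixels"]);k=k[k[:,2]>.098];print(np.median(k,0),(k.min(0)+k.max(0))/2,len(k))
R=np.array(get_state()["orientation"]);print("yaw needed (align tool y with rail y):",np.degrees(np.arctan2(*(R[:2,:2].T@y)[::-1])))
```

```text
rows x +105..-105, cols y -150..150
105 [0, 237, 235, 232, 231, 4, 5, 5, 3, 24, 29, 4, 5, 4, 5, 28, 27, 5, 3, 3, 4]
90 [235, 242, 241, 239, 231, 4, 4, 3, 3, 4, 27, 29, 4, 4, 26, 28, 28, 5, 4, 4, 4]
75 [242, 242, 243, 243, 3, 4, 3, 5, 4, 4, 22, 28, 28, 27, 28, 25, 5, 4, 4, 4, 3]
60 [242, 242, 243, 245, 4, 4, 4, 5, 5, 5, 4, 3, 24, 27, 4, 4, 5, 4, 4, 3, 5]
45 [239, 242, 243, 242, 4, 6, 4, 6, 5, 3, 5, 4, 4, 4, 3, 4, 5, 3, 4, 3, 3]
30 [238, 239, 241, 237, 5, 5, 5, 5, 61, 63, 62, 64, 63, 4, 5, 5, 4, 3, 5, 4, 4]
15 [230, 232, 234, 5, 4, 4, 12, 48, 63, 102, 105, 104, 62, 46, 48, 48, 48, 46, 48, 48, 42]
0 [236, 222, 225, 4, 4, 5, 15, 48, 62, 103, 107, 106, 63, 48, 47, 49, 48, 46, 49, 48, 44]
-15 [238, 237, 213, 4, 4, 5, 13, 48, 62, 102, 106, 103, 61, 49, 48, 49, 47, 47, 48, 49, 44]
-30 [233, 238, 238, 232, 4, 3, 3, 3, 62, 64, 63, 64, 64, 6, 4, 22, 25, 24, 26, 25, 24]
-45 [214, 221, 230, 228, 5, 6, 4, 5, 3, 4, 4, 63, 62, 5, 4, 22, 23, 24, 23, 23, 22]
-60 [192, 198, 205, 5, 3, 4, 4, 4, 5, 3, 5, 63, 62, 3, 5, 4, 3, 4, 3, 4, 7]
-75 [168, 175, 182, 5, 4, 5, 4, 3, 5, 5, 4, 4, 4, 4, 4, 5, 4, 4, 3, 23, 23]
-90 [4, 6, 4, 4, 4, 2, 4, 4, 4, 4, 11, 14, 14, 15, 15, 12, 4, 4, 3, 25, 24]
-105 [5, 4, 4, 4, 5, 14, 13, 12, 15, 13, 16, 17, 10, 4, 5, 8, 5, 4, 4, 25, 24]
strip_long [-0.04973731 -0.02424681] [0.08651278 0.21916618]
strip_short [-0.10371482 -0.07773574] [0.13349809 0.22264399]
[0.54490297 0.1570751  0.10213128] [0.54435953 0.15716791 0.10264487] 176
yaw needed (align tool y with rail y): 74.52953377945265
```

View pics/b.png

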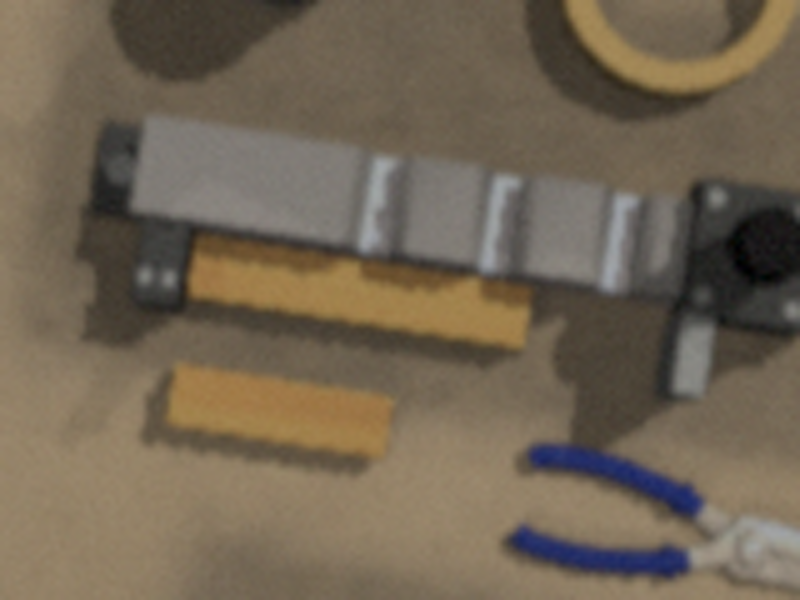

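Call:
servo_tool(motion=[{"delta_pos":[0,0,0],"roll":-0.135},{"delta_pos":[0,0,0],"roll":-0.135},{"delta_pos":[-26,-32,0],"roll":0},{"delta_pos":[-26,-32,0],"roll":0},{"delta_pos":[-26,-32,0],"roll":0},{"delta_pos":[-26,-32,0],"roll":0},{"delta_pos":[-26,-32,0],"roll":0},{"delta_pos":[-26,-32,0],"roll":0}], gripper=100, grip_force=40)

```text
clock: 1.4
tcp_pos: [0.4084, 0.3945, 0.2315]
orientation: [[-0.986, 0.167, 0.0], [0.167, 0.986, 0.0], [-0.0, 0.0, -1.0]]
contact_force: [1.4, 0.4, -0.5]
gripper_width: 0.0855
finger_force: 0.0
```

Call:
servo_tool(motion=[{"delta_pos":[-26,-32,0],"roll":0},{"delta_pos":[-26,-32,0],"roll":0},{"delta_pos":[-26,-32,0],"roll":0},{"delta_pos":[-26,-32,0],"roll":0},{"delta_pos":[-26,-32,0],"roll":0},{"delta_pos":[-20,-20,0],"roll":0},{"delta_pos":[0,0,0],"roll":0},{"delta_pos":[0,0,0],"roll":0}])

```text
clock: 2.2
tcp_pos: [0.5258, 0.1932, 0.2313]
orientation: [[-0.986, 0.168, -0.0], [0.168, 0.986, 0.0], [0.0, 0.0, -1.0]]
contact_force: [-0.3, 0.8, 1.3]
gripper_width: 0.0851
finger_force: 0.0
```

```bash
cat > rel.py <<'E'
from h import *
s=get_state();R=np.array(s["orientation"]);y=np.array([.165,.986]);k=np.array([.5455,.1568])
d=np.r_[k,.070]-s["tcp_pos"]
print("to grasp in tool axes mm",(R.T@d*1000).round(1),"tilt/yaw err deg",np.degrees(np.arctan2(*(R[:2,:2].T@y)[::-1]))-90,"t",s["clock"],s["tcp_pos"].round(4),"F",np.round(s["contact_force"],1),"w",s["gripper_width"],s["finger_force"])
E
python3 rel.py
python3 - <<'E'
from h import *
a=snapshot("top")["img"][150:330,200:440];b=snapshot("side")["img"][150:330,200:440]
cv2.imwrite("pics/c.png",cv2.resize(np.hstack([a,b]),(800,300)))
E
```

```text
to grasp in tool axes mm [-25.5 -32.6 161.3] tilt/yaw err deg -0.184245384620354 t 2.2 [0.5258 0.1932 0.2313] F [-0.3  0.8  1.3] w 0.08512388098377414 0.0
```

View pics/c.png

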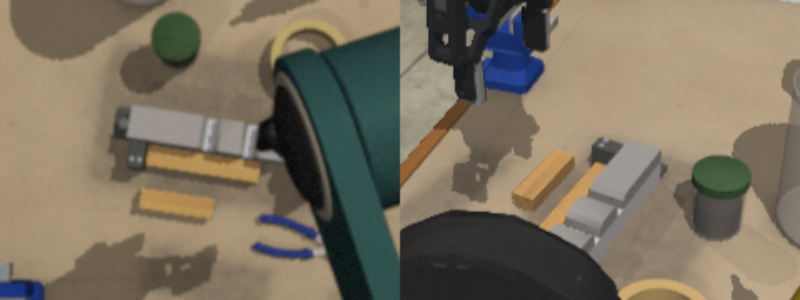

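Call:
servo_tool(motion=[{"delta_pos":[-13,-16,0],"roll":0},{"delta_pos":[-12.5,-16.5,0],"roll":0},{"delta_pos":[0,0,25],"roll":0},{"delta_pos":[0,0,30],"roll":0},{"delta_pos":[0,0,30],"roll":0},{"delta_pos":[0,0,15],"roll":0},{"delta_pos":[0,0,0],"roll":0},{"delta_pos":[0,0,0],"roll":0}])

```text
clock: 3.1
tcp_pos: [0.5457, 0.1577, 0.1325]
orientation: [[-0.986, 0.166, 0.001], [0.166, 0.986, 0.0], [-0.001, 0.0, -1.0]]
contact_force: [0.7, 0.1, 0.2]
gripper_width: 0.0852
finger_force: 0.0
```

```bash
python3 rel.py
python3 - <<'E'
from h import *
b=snapshot("side")["img"][130:370,170:490]
cv2.imwrite("pics/d.png",cv2.resize(b,(800,600)))
E
```

```text
to grasp in tool axes mm [ 0.1 -1.  62.5] tilt/yaw err deg -0.07357504666327941 t 3.1 [0.5457 0.1577 0.1325] F [0.7 0.1 0.2] w 0.08521196811448939 0.0
```

View pics/d.png

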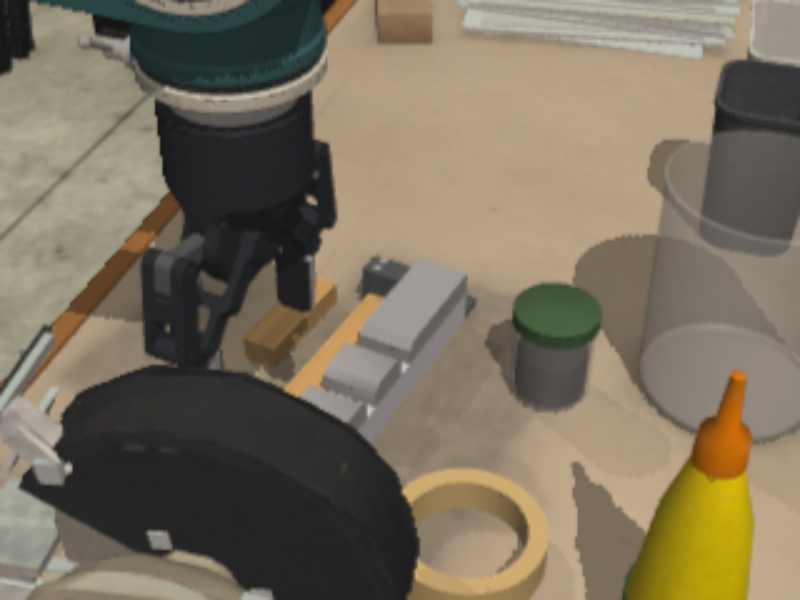

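Call:
servo_tool(motion=[{"delta_pos":[0,-1,15],"roll":0},{"delta_pos":[0,0,16],"roll":0},{"delta_pos":[0,0,16],"roll":0},{"delta_pos":[0,0,13],"roll":0},{"delta_pos":[0,0,2],"roll":0},{"delta_pos":[0,0,0],"roll":0},{"delta_pos":[0,0,0],"roll":0}])

```text
clock: 3.85
tcp_pos: [0.5456, 0.1562, 0.0699]
orientation: [[-0.986, 0.167, 0.001], [0.167, 0.986, 0.0], [-0.001, 0.0, -1.0]]
contact_force: [-0.2, -0.3, -0.3]
gripper_width: 0.0855
finger_force: 0.0
```

Call:
servo_tool(motion=[{"delta_pos":[0,0,0],"roll":0},{"delta_pos":[0,0,0],"roll":0},{"delta_pos":[0,0,0],"roll":0},{"delta_pos":[0,0,0],"roll":0},{"delta_pos":[0,0,0],"roll":0},{"delta_pos":[0,0,0],"roll":0},{"delta_pos":[0,0,0],"roll":0},{"delta_pos":[0,0,0],"roll":0}], gripper=0, grip_force=40)

```text
clock: 4.65
tcp_pos: [0.5454, 0.1562, 0.0697]
orientation: [[-0.986, 0.167, 0.0], [0.167, 0.986, 0.0], [-0.0, 0.0, -1.0]]
contact_force: [-2.3, -0.5, 5.3]
gripper_width: 0.0285
finger_force: 39.6
```

Call:
servo_tool(motion=[{"delta_pos":[0,0,-5],"roll":0},{"delta_pos":[0,0,-6],"roll":0},{"delta_pos":[0,0,-6],"roll":0},{"delta_pos":[0,0,-5],"roll":0},{"delta_pos":[0,0,0],"roll":0},{"delta_pos":[0,0,0],"roll":0},{"delta_pos":[0,0,0],"roll":0}])

```text
clock: 5.35
tcp_pos: [0.5452, 0.1562, 0.091]
orientation: [[-0.986, 0.167, -0.0], [0.167, 0.986, -0.0], [0.0, -0.0, -1.0]]
contact_force: [3.5, 0.7, -8.1]
gripper_width: 0.0283
finger_force: 40.0
```

Call:
servo_tool(motion=[{"delta_pos":[0,4,0],"roll":0},{"delta_pos":[0,6,0],"roll":0},{"delta_pos":[0,6,0],"roll":0},{"delta_pos":[0,4,0],"roll":0},{"delta_pos":[0,0,0],"roll":0}])

```text
clock: 5.85
tcp_pos: [0.5487, 0.1767, 0.0912]
orientation: [[-0.986, 0.166, -0.0], [0.166, 0.986, 0.0], [0.0, 0.0, -1.0]]
contact_force: [2.3, -0.1, -7.7]
gripper_width: 0.0289
finger_force: 40.1
```

Call:
servo_tool(motion=[{"delta_pos":[0,6,0],"roll":0},{"delta_pos":[0,7,0],"roll":0},{"delta_pos":[0,7,0],"roll":0},{"delta_pos":[0,6,0],"roll":0},{"delta_pos":[0,4,0],"roll":0},{"delta_pos":[0,0,0],"roll":0},{"delta_pos":[0,0,0],"roll":0}])

```text
clock: 6.55
tcp_pos: [0.5536, 0.2056, 0.0913]
orientation: [[-0.986, 0.167, -0.0], [0.167, 0.986, 0.0], [0.0, 0.0, -1.0]]
contact_force: [1.1, 1.3, -7.9]
gripper_width: 0.029
finger_force: 40.2
```

```bash
cat > chk.py <<'E'
import sys
from h import *
s=get_state();print(s["clock"],s["tcp_pos"].round(4),np.round(s["contact_force"],1),(s["tcp_pos"][:2]-[.5453,.1562])@[.165,.986])
y=np.array([.165,.986]);x=np.array([.986,-.165])
p=snapshot("top")
for t in("knob","strip_long","strip_short"):
    for r in masks_of(t,p)[:1]:
        q=pts(p,r["pixels"]); d=q[:,:2]-[.5455,.1568]
        print(t,round(r["score"],2),len(q),"x",np.percentile(d@x,[2,98]).round(4),"y",np.percentile(d@y,[2,98]).round(4),"z",np.percentile(q[:,2],98))
cv2.imwrite(sys.argv[1],cv2.resize(np.hstack([p["img"][150:330,200:440],snapshot("side")["img"][150:330,200:440]]),(800,300)))
E
python3 chk.py pics/e.png
```

```text
6.55 [0.5536 0.2056 0.0913] [ 1.1  1.3 -7.9] 0.050083802333590374
strip_long 0.76 867 x [-0.0489 -0.0237] y [0.0852 0.2193] z 0.023982852122109613
strip_short 0.61 535 x [-0.1017 -0.0774] y [0.1337 0.2206] z 0.02412711850869754
```

View pics/e.png

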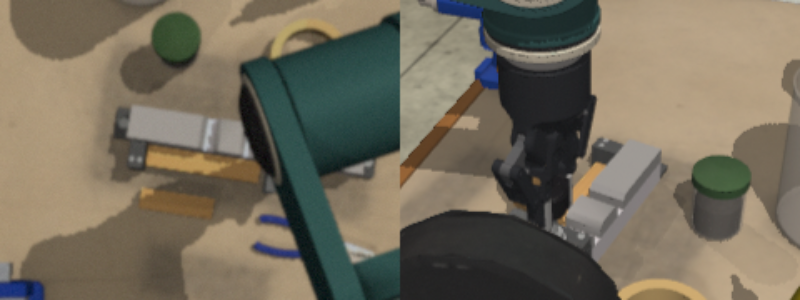

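The stop has travelled 50 mm: its start position on the rail is now bare, and the strips haven't moved. I'll lower the plunger next.

Call:
servo_tool(motion=[{"delta_pos":[0,0,5],"roll":0},{"delta_pos":[0,0,6],"roll":0},{"delta_pos":[0,0,6],"roll":0},{"delta_pos":[0,0,4],"roll":0},{"delta_pos":[0,0,0],"roll":0},{"delta_pos":[0,0,0],"roll":0},{"delta_pos":[0,0,0],"roll":0}])

```text
clock: 7.5
tcp_pos: [0.5536, 0.2055, 0.0703]
orientation: [[-0.986, 0.167, -0.0], [0.167, 0.986, -0.0], [0.0, -0.0, -1.0]]
contact_force: [-1.1, 0.5, -5.6]
gripper_width: 0.0286
finger_force: 40.4
```

Call:
servo_tool(motion=[{"delta_pos":[0,0,0],"roll":0},{"delta_pos":[0,0,0],"roll":0},{"delta_pos":[0,0,0],"roll":0},{"delta_pos":[0,0,0],"roll":0},{"delta_pos":[0,0,0],"roll":0},{"delta_pos":[0,0,0],"roll":0},{"delta_pos":[0,0,0],"roll":0},{"delta_pos":[0,0,0],"roll":0}], gripper=100)

```text
clock: 8.3
tcp_pos: [0.5536, 0.2055, 0.0703]
orientation: [[-0.986, 0.167, -0.0], [0.167, 0.986, -0.0], [0.0, -0.0, -1.0]]
contact_force: [-0.2, 0.1, 0.6]
gripper_width: 0.0858
finger_force: 0.0
```

Call:
servo_tool(motion=[{"delta_pos":[0,0,-15],"roll":0},{"delta_pos":[0,0,-25],"roll":0},{"delta_pos":[0,0,-30],"roll":0},{"delta_pos":[0,0,-30],"roll":0},{"delta_pos":[0,0,-30],"roll":0},{"delta_pos":[0,0,-30],"roll":0},{"delta_pos":[0,0,0],"roll":0}])

```text
clock: 9.0
tcp_pos: [0.5547, 0.2058, 0.2363]
orientation: [[-0.986, 0.167, 0.007], [0.167, 0.986, 0.002], [-0.006, 0.003, -1.0]]
contact_force: [0.4, 0.5, 1.4]
gripper_width: 0.0855
finger_force: 0.0
```

Call:
servo_tool(motion=[{"delta_pos":[15,20,0],"roll":0},{"delta_pos":[20,30,0],"roll":0},{"delta_pos":[26,32,0],"roll":0},{"delta_pos":[26,32,0],"roll":0},{"delta_pos":[26,32,0],"roll":0},{"delta_pos":[26,32,0],"roll":0},{"delta_pos":[26,32,0],"roll":0},{"delta_pos":[26,32,0],"roll":0}])

```text
clock: 9.8
tcp_pos: [0.4046, 0.4772, 0.2308]
orientation: [[-0.986, 0.167, 0.0], [0.167, 0.986, 0.0], [-0.0, 0.0, -1.0]]
contact_force: [0.7, 0.0, 1.2]
gripper_width: 0.0855
finger_force: 0.0
```

```bash
python3 chk.py pics/f.png
```

```text
9.8 [0.4046 0.4772 0.2308] [0.7 0.  1.2] 0.2933133323903112
knob 0.73 204 x [-0.014   0.0126] y [0.037  0.0635] z 0.10520755195991593
strip_short 0.91 508 x [-0.1023 -0.0778] y [0.1341 0.2189] z 0.023818320439024696
```

View pics/f.png

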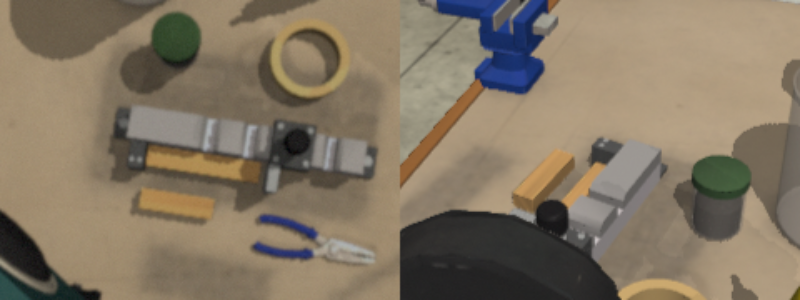

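The knob has moved 50 mm along the rail, and its top reads 105 mm, the same as at the start with the pin down. Both strips are in place, with a small gap between the long strip and the stop.

```bash
python3 -c "
from workcell import *
print(close_job())"
```

```text
the job is handed in; nothing more can be done
None
```

The long strip is in the jig, so I set the stop in the 0.050 m notch with the plunger down. Both strips stayed where they were, and I handed the job in at about 10 s; no verdict was returned.

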